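Sweep a spent coffee capsule through the spring flap of the caddy bin

ROBOT

A 6-joint arm with a two-finger parallel gripper is mounted at the origin on the work surface. World frame = base frame: x ahead of the robot, y to its left, z up, the work surface at z = 0. Lengths are in m, angles in degrees, forces in N, time in s.
With the tool pointing down it reaches from about 0.25 to 0.725 m from the base axis. Payload 9.7 kg.
Tool frame: the origin (TCP) lies midway between the tips of the shut fingers; the grasp point (between the pads) lies 19 mm behind it; z points along the fingers, y is the direction in which the jaws open and shut (so a half turn about z gives the same grasp; the last joint's range is limited). The gripper opens to 85 mm and grips with 20 to 120 N. Pads are 22 mm wide; open, the fingers measure 114 mm over their backs; the gripper's body (76 mm by 85 mm) begins 54 mm behind the grasp point. The pads swing forward as they close: fully open they stand 13 mm farther back than shut.
Start: joints at [-69.729, 4.979, 10.078, 95.1, 0, 90], TCP at [0.191, -0.516, 0.231] pointing down, gripper open.
Joint ranges: [-179.16, 179.16], [-48.56, 103.87], [-65.8, 70.77], [-126.05, 130.52], [-82.76, 87.17], [-180, 180]. Speed limits (degrees/s): [127.2, 127.2, 147.25, 180, 180, 180].

INTERFACE

Orientations are given as [roll, pitch, yaw] about the fixed x, y, z axes, in that order (R = Rz(yaw) Ry(pitch) Rx(roll)).
In Python, from workcell import get_obs, camera, get_calibration, job_done gives the robot as it stands.
- The arm moves only by the tool play_rows, never from a script. Its argument "commands" is text: rows parted by semicolons, each of 5 numbers parted by spaces: the opening, from 0 (shut) to 1 (fully open), then the shift along the world's x, y, z in mm, then the turn about the world's z in degrees. A call has 1 to 10 rows; each row is the pose to reach, as a shift and turn from the pose commanded when the call began; what a row does not reach only later rows make up. A row lasts 1/12 s, in which the tool goes at most 41.7 mm and 7.16 degrees, less where a joint would pass 70% of its speed; a pose out of reach is approached as far as the arm can. A call with a gripper value outside its range is refused whole. The fingers move at their own pace and stop on an object; "force" is the grip in N (left out, the last holds). Time passes only in rows, so rows that repeat a pose let the fingers close. It gives the time, the measured TCP pose, the force and the opening at its end, in the units of the state.
- get_obs(): the state, without advancing time (a new reading comes with each control period).
- camera(name): name is "side" or "top" or "wrist"; returns the picture (480x640x3 uint8, red, green, blue); there is no depth.
- get_calibration(name): a dict with "fx", "fy", "cx", "cy" (pixels), "eye" and "attitude" of the camera in the world; the wrist camera has in their place "mount" (4x4, takes a point from camera to tool coordinates, whose origin is the TCP and whose axes are the flange's). Camera axes: x right, y down, z forward; pixel columns grow to the right and rows downward; lengths in m; the calibration is good to about 2 mm. The wrist camera is an equidistant fisheye: a pixel r from the principal point sees the ray r / f radians off the axis. A picture is of the moment at which its call begins: read the wrist's pose just before it. get_calibration takes no time and is no camera call.
- job_done(): hands the job in, once; it reports no verdict.
The state is a dict: "time": time; "q": joint angles; "qd": joint speeds; "joint_efforts": joint torques, N m; "ee_pos": TCP position; "tcp_rot": TCP orientation; "wrist_force": force on the tool from outside, world axes, zero at the start; "torque": the same for the moment, N m; "opening": finger opening in m.
Only numpy, scipy, OpenCV 4.12 (cv2) and the standard library are available. Lean on these libraries where they do the work, as an engineer would, in place of code of your own. Each camera call takes 0.05 s, during which the arm holds its last target.

TASK

Push the drained copper-coloured coffee capsule along the caddy's shelf and into the capsule bin beside it: press the bin's spring flap open with one finger and, while that finger keeps it open, push the capsule over the shelf's edge through the opening with the other finger. Do not pinch or pick up the capsule, do not slide it up onto the shut flap, and leave the timer, clip, brush and opener standing as they are. Finish with the capsule lying in the bin, the flap sprung shut and your fingers clear.

Things in the scene. Friction and masses are not known exactly. Their poses are not given: they have to be found in the camera images.
- caddy: White plastic sink caddy stuck fast to the worktop by suction cups; it spans (mm, its frame) x -49..119, y -107..200. Origin on the worktop (z 0) below the middle of the shelf's edge; x away from the robot at yaw 0, y from the bin towards the tool cups, z up. Rear ledge with timer and clip: x 49..115, y -103..120, z 130. Tool cups: y 124..200, rims at z 134, brush and opener stick out of them.
- shelf_edge (a point): Middle of the top of the shelf's straight edge over the bin: caddy x 0, y 0, z 130 mm; axes as the caddy's. The flat draining shelf runs from here to y 120 and is 90 mm wide (x -45..45) between rims 6 to 8 mm high. Push towards -y of the caddy: beyond the edge is the bin. The capsule teeters on the edge, leaning on the pushing finger, until it is pushed well past it.
- flap_hinge (a point): Middle of the flap's hinge axis, which runs along the caddy's x, 95 mm beyond the shelf's edge (y -95) and 36 mm above the shelf (z 166). Fixed parts around it reach z 171 mm. White cheeks 4 mm thick stand at x -47 and 47 along the flap's sides, sloping with it, at most 6 mm above its face.
- flap (a joint): Grey push flap 82 mm wide, 100 long, 3 thick, hinged on its upper edge; opening in rad. 0: shut, sloping 0.36 rad down from the hinge to the shelf's edge (2 mm gap). 1.2: stop, hanging upright in the bin. Pressed down or away from the shelf it swings into the bin, opening at the shelf's edge. A spring shuts it when let go: 0.5 N at the free edge, 1.5 to 3 N 40 mm from the hinge.
- capsule: Spent coffee capsule, copper-coloured, upside down on its rim on the shelf: cone 28.5 mm high, rim 37 mm across and 2.5 mm thick, narrowing to 18 mm at the top; 11 to 22 g, too light to open the flap. Origin at the centre of its underside, z up. Its centre starts 32 to 55 mm from the shelf's edge, up to 12 mm off the shelf's middle.
- timer: Glass egg timer with blue plastic ends and posts on the rear ledge, 38 mm across, 80 mm tall, loose. Origin at the centre of its underside, z up.
- clip: Red plastic bag clip lying on the rear ledge, 12 x 78 x 16 mm, long along its y, loose. Origin at the centre of its underside, z up.
- brush: Green silicone brush standing head up in its cup, top 181 mm above its origin, head 36 x 22 mm. Origin at the centre of its foot, z up along the brush; its top is about 217 mm above the worktop.
- opener: Steel bottle opener standing in its slot, 38 x 6 mm at the head, 160 mm tall. Origin at the centre of its foot, z up along the opener; its top is about 216 mm above the worktop.
- bin_floor (a point): Middle of the capsule bin's inner floor, caddy x 0, y -50, z 16 mm; the bin is 90 mm wide (x -45..45) and 103 mm long (y -103..0) inside, open below the flap.
Things that resemble listed ones, but are neither listed nor needed, are in the scene too. What is meant by the brush is not blue or brown, and is the larger of those in its own colour.

How it is judged (in metres and radians):
On the way, in this order (a step that is already met when the one before it is completed fails the run):
1. the flap is pushed open while the capsule still stands on the shelf (value of joint flap above 0.15 rad and y of capsule in the frame of caddy above 0 m and z of capsule in the frame of caddy above 0.122 m), for 0.1 s.
2. the capsule has dropped into the bin while the flap is still held open (value of joint flap above 0.25 rad and z of capsule in the frame of caddy below 0.09 m and y of capsule in the frame of caddy between -0.103 and 0 m and x of capsule in the frame of caddy between -0.045 and 0.045 m), for 0.1 s.
At the end, for the whole second after the job is handed in: The capsule lies at rest inside the bin (below 60 mm over the worktop, within the bin's walls), the flap is shut to within 0.06 rad, and timer, clip, brush and opener stand within 20 mm of where they were, upright (timer within 0.2 rad, brush and opener within 0.35 rad) (z of capsule in the frame of caddy below 0.06 m and y of capsule in the frame of caddy between -0.103 and 0 m and x of capsule in the frame of caddy between -0.045 and 0.045 m and linear speed of capsule below 0.03 m/s and value of joint flap below 0.06 rad and distance of each of timer, clip, brush, opener from where it was at the start of the episode below 0.02 m and angle between timer's own z axis and vertical below 0.2 rad and angle between each of brush, opener's own z axis and vertical below 0.35 rad); the robot touches nothing.
It fails at once if the capsule is lifted more than 25 mm off the shelf (z of capsule in the frame of caddy above 0.155 m).
It fails at once if the capsule is pinched or crushed by the fingers (over 12 N) (contact force between the fingers and capsule above 12 N).
It fails at once if the capsule is pushed up onto the shut flap (y of capsule in the frame of caddy below -0.012 m and z of capsule in the frame of caddy above 0.125 m and value of joint flap below 0.12 rad).
It fails at once if timer, clip, brush or opener is moved more than 20 mm or the timer is tipped (distance of any of timer, clip, brush, opener from where it was at the start of the episode above 0.02 m or angle between timer's own z axis and vertical above 0.35 rad).
It also fails if it takes over 38 s, if anything falls off the work surface, if the arm or the gripper's body presses on something with over 40 N, if the wrist force passes 120 N, or if a joint passes its speed limit or range.

## Working session

There is one attempt and no reset: what is moved stays moved. The work goes in short steps, Python scripts to look and compute and a tool call to move; the robot and the scene stay as the last step left them, time stands still between calls to the robot, and variables do not carry over. Pictures are saved under pics/ and viewed, and the job is handed in when it is done.

Besides the shell and the picture viewer there is one more tool, called after "Call:" in YAML: its name, and indented under it one key for each argument. play_rows: Moves the arm, as the interface text tells. Its arguments: {"type":"object","properties":{"commands":{"type":"string"},"force":{"type":"number"}},"required":["commands"]}

```bash
mkdir -p pics; ls
cat > h.py <<'E'
import numpy as np, cv2
from workcell import get_obs,camera,get_calibration,job_done
def save(n,im): cv2.imwrite(f'pics/{n}.png',cv2.cvtColor(im,cv2.COLOR_RGB2BGR))
E
python3 - <<'E'
from h import *
o=get_obs();print(o)
for n in['top','side']:
    print(get_calibration(n)); save(n+'0',camera(n))
E
```

```text
pics
{'time': 0.0, 'q': array([-6.97291847e+01,  5.01090723e+00,  1.00322374e+01,  9.51018864e+01,
       -2.76466222e-04,  9.00005211e+01]), 'qd': array([-0.0276008 ,  0.07643637, -0.07098531, -0.01137099, -0.04633214,
        0.01895462]), 'joint_efforts': array([-2.67953851e-06, -5.20370579e+01,  4.64821100e+01,  1.56774156e-02,
        1.37113107e-04, -3.81585664e-05]), 'ee_pos': array([ 0.19046027, -0.5156921 ,  0.2305651 ]), 'tcp_rot': array([-1.79919444e+02,  2.77198570e-04,  2.02702946e+01]), 'wrist_force': array([-0.86669123,  0.70379384,  0.58655368]), 'torque': array([-0.01535666,  0.01310408,  0.01291455]), 'opening': 0.08527794512587997}
{'fx': 444.6213244458973, 'fy': 444.6213244458973, 'cx': 324.4493864464529, 'cy': 232.6168306478028, 'eye': array([0.4402555 , 0.09168076, 0.85674071]), 'attitude': array([-175.59555315,   -0.24073926,  -89.54675408])}
{'fx': 590.5957428492964, 'fy': 590.5957428492964, 'cx': 314.8408957926077, 'cy': 243.16678653106953, 'eye': array([ 0.21315005, -0.41462126,  0.77725502]), 'attitude': array([-138.72006269,   -1.01876637,  -32.26536219])}
```

View pics/top0.png

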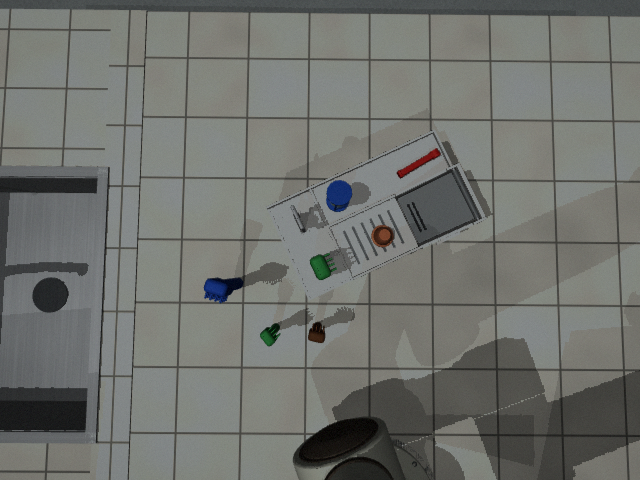

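View pics/side0.png

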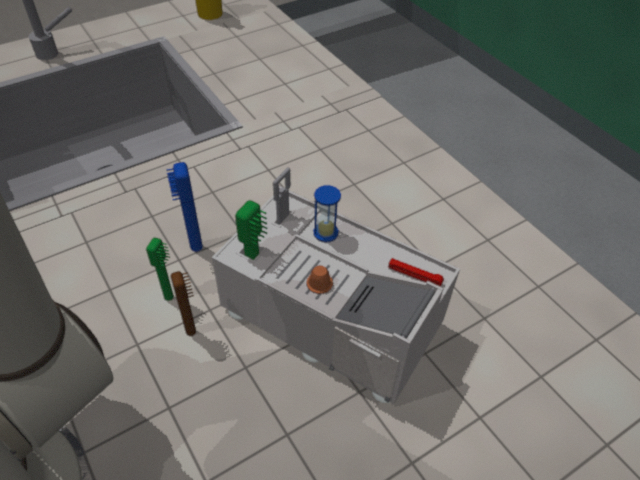

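The top view shows the caddy at (265–490, 130–300). The capsule is at (383,235), the flap around (440,205), the timer at (340,195) and the clip at (418,163). There are two green brushes: (320,266) stands in the cup and is the larger one, so it is the one meant. (270,335) is smaller and stands outside.

Run:
```python
from h import *
for n,(a,b,c,d),s in[('top',(262,125,497,303),3.4),('side',(205,160,475,405),2.4)]:
    im=cv2.cvtColor(cv2.imread(f'pics/{n}0.png'),cv2.COLOR_BGR2RGB)[b:d,a:c]
    save(n+'0c',cv2.convertScaleAbs(cv2.resize(im,None,fx=s,fy=s,interpolation=cv2.INTER_CUBIC),alpha=1.3))
```

```text
(no output)
```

View pics/top0c.png

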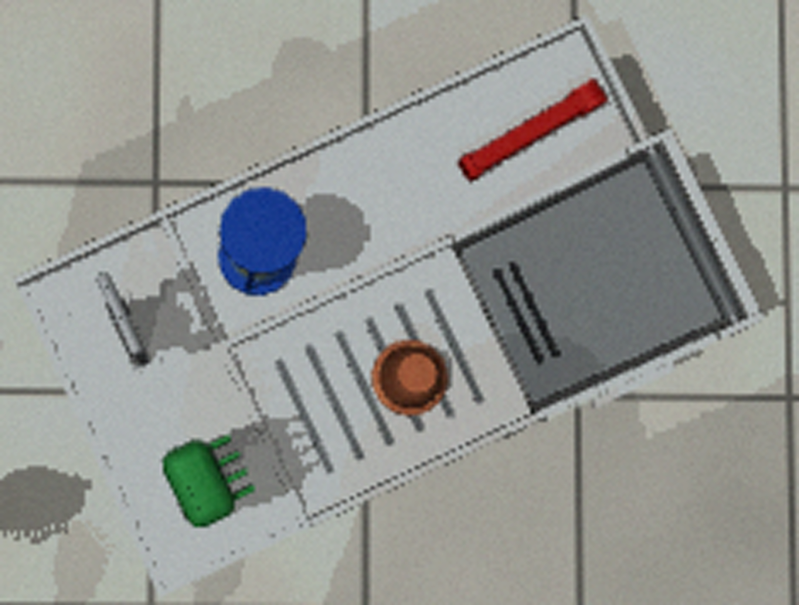

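View pics/side0c.png

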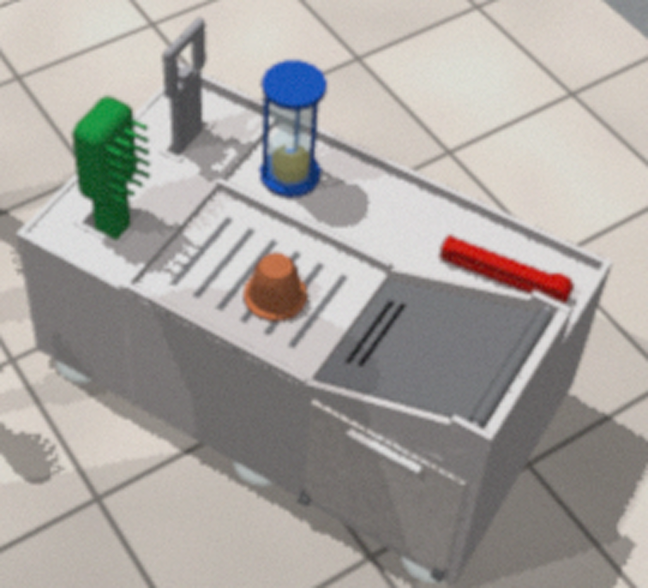

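```bash
cat >> h.py <<'E'
from scipy.spatial.transform import Rotation as R
def ray(name,u,v):
    c=get_calibration(name); A=R.from_euler('xyz',c['attitude'],degrees=True).as_matrix()
    d=A@np.array([(u-c['cx'])/c['fx'],(v-c['cy'])/c['fy'],1]); return c['eye'],d
def onz(name,u,v,z):
    e,d=ray(name,u,v); return e+d*(z-e[2])/d[2]
E
python3 - <<'E'
from h import *
T=lambda p:(262+p[0]/3.4,125+p[1]/3.4)
S=lambda p:(205+p[0]/2.4,160+p[1]/2.4)
pts=[('top',T((457,245)),(45,0,130)),('top',T((530,412)),(-45,0,130)),('top',T((232,347)),(45,120,134)),('top',T((308,520)),(-46,120,134)),
('side',S((392,272)),(45,0,132)),('side',S((315,383)),(-45,0,132)),('side',S((222,187)),(45,120,134)),('side',S((133,283)),(-46,120,134)),
('top',T((18,285)),(119,200,134)),('top',T((583,22)),(119,-107,134)),('top',T((165,592)),(-49,200,134)),
('side',S((20,235)),(-49,200,134)),('side',S((610,263)),(119,-107,134))]
W=[];L=[]
for n,p,l in pts:
    w=onz(n,*p,l[2]/1e3); W.append(w[:2]*1e3); L.append(l[:2]); 
W=np.array(W);L=np.array(L,float)
def fit(i):
    a=W[i]-W[i].mean(0); b=L[i]-L[i].mean(0)
    th=np.arctan2((b[:,0]*a[:,1]-b[:,1]*a[:,0]).sum(),(b*a).sum())
    M=np.array([[np.cos(th),-np.sin(th)],[np.sin(th),np.cos(th)]]); t=W[i].mean(0)-M@L[i].mean(0)
    return np.degrees(th),M,t
for i in (np.array([k for k,p in enumerate(pts) if p[0]=='top']),np.array([k for k,p in enumerate(pts) if p[0]=='side']),np.arange(len(pts))):
    th,M,t=fit(i); print(th,t); print(np.round(np.c_[W[i],((W[i]-t)@M)-L[i]],1))
print('baseyaw',th)
for n in['top','side']:
    im=cv2.imread(f'pics/{n}0.png'); h=cv2.cvtColor(im,cv2.COLOR_BGR2HSV)
    m=cv2.inRange(h,(4,90,70),(16,255,255)); k,l,s,c=cv2.connectedComponentsWithStats(m)
    for j in range(1,k):
        if s[j,4]>80:
            x,y,w,hh,a=s[j]; cu,cv=x+w/2-.5,y+hh/2-.5
            print(n,s[j],c[j])
            for (u,v,z) in ((cu,cv,.130),):
                w3=onz(n,u,v,z)[:2]*1e3; print(w3,(w3-t)@M)
E
```

```text
25.458622089004287 [515.29457408 -47.11033014]
[[ 5.561e+02 -2.920e+01 -5.000e-01 -1.400e+00]
 [ 4.753e+02 -6.400e+01  1.600e+00  1.900e+00]
 [ 5.051e+02  7.970e+01  3.000e-01 -1.100e+00]
 [ 4.228e+02  4.300e+01  1.200e+00  1.100e+00]
 [ 5.342e+02  1.829e+02 -3.000e+00 -5.000e-01]
 [ 6.660e+02 -9.070e+01 -1.700e+00  2.900e+00]
 [ 3.883e+02  1.107e+02  2.100e+00 -2.900e+00]]
26.04342364147457 [519.02819438 -47.89199626]
[[ 5.591e+02 -2.790e+01 -2.000e-01  4.000e-01]
 [ 4.783e+02 -6.860e+01 -7.000e-01 -7.000e-01]
 [ 5.082e+02  7.870e+01  8.000e-01 -1.500e+00]
 [ 4.264e+02  4.210e+01  2.300e+00  1.500e+00]
 [ 3.871e+02  1.081e+02 -1.100e+00 -1.900e+00]
 [ 6.709e+02 -9.020e+01 -1.100e+00  2.300e+00]]
25.787295518131547 [517.15235992 -47.47289378]
[[ 5.561e+02 -2.920e+01 -2.000e+00 -5.000e-01]
 [ 4.753e+02 -6.400e+01  1.000e-01  3.300e+00]
 [ 5.051e+02  7.970e+01 -5.000e-01 -2.000e-01]
 [ 4.228e+02  4.300e+01  4.000e-01  2.500e+00]
 [ 5.591e+02 -2.790e+01  1.300e+00 -6.000e-01]
 [ 4.783e+02 -6.860e+01  8.000e-01 -2.100e+00]
 [ 5.082e+02  7.870e+01  1.800e+00 -2.500e+00]
 [ 4.264e+02  4.210e+01  3.300e+00  1.000e-01]
 [ 5.342e+02  1.829e+02 -3.400e+00  0.000e+00]
 [ 6.660e+02 -9.070e+01 -3.800e+00  3.400e+00]
 [ 3.883e+02  1.107e+02  1.800e+00 -1.500e+00]
 [ 3.871e+02  1.081e+02 -5.000e-01 -3.300e+00]
 [ 6.709e+02 -9.020e+01  8.000e-01  1.600e+00]]
baseyaw 25.787295518131547
top [371 225  22  22  94] [378.9893617  236.75531915]
[492.28431011  -4.49608719] [-3.69530865 49.5153562 ]
top [378 229  13  13 129] [383.49612403 234.99224806]
[493.13983738  -8.59885451] [-4.70981169 45.44898065]
side [307 266  26  28 528] [319.27462121 280.125     ]
[ 4.96057337e+02 -1.48704363e-01] [ 1.59323034 51.78842077]
side [171 272  12  15 125] [176.496 278.52 ]
[328.44823327 103.48673534] [-104.23988704  218.01858404]
```

Call:
play_rows:
  commands: "0.73 15 25 10 1; 0.73 35 60 20 2; 0.73 55 95 30 3; 0.73 75 130 30 4; 0.73 95 160 30 5; 0.73 115 192 30 5.5; 0.73 135 225 30 5.5; 0.73 155 258 30 5.5; 0.73 175 290 30 5.5; 0.73 195 323 30 5.5"

```text
time: 0.93
ee_pos: [0.386, -0.1912, 0.2612]
tcp_rot: [180.0, 0.0, 25.8]
wrist_force: [1.1, -0.6, 0.2]
opening: 0.0623
```

Call:
play_rows:
  commands: "0.73 20 34 0 0; 0.73 40 68 0 0; 0.73 60 100 0 0; 0.73 80 134 0 0; 0.73 98 164 0 0; 0.73 109 183 0 0; 0.73 109 183 0 0; 0.73 109 183 0 0; 0.73 109 183 0 0"

```text
time: 1.68
ee_pos: [0.4943, -0.0102, 0.2611]
tcp_rot: [-180.0, 0.0, 25.8]
wrist_force: [-0.3, -0.0, 0.1]
opening: 0.0626
```

Run:
```python
from h import *
o=get_obs();print({k:np.round(o[k],4) for k in('time','q','ee_pos','tcp_rot','opening','wrist_force')})
print(get_calibration('wrist'))
for n in ('wrist','top','side'): save(n+'1',camera(n))
```

```text
{'time': np.float64(1.6833), 'q': array([-1.171900e+00, -1.843100e+00,  6.440500e+00,  9.832590e+01,
       -1.380000e-02,  1.530414e+02]), 'ee_pos': array([ 0.4943, -0.0102,  0.2611]), 'tcp_rot': array([-1.799932e+02,  4.390000e-02,  2.578670e+01]), 'opening': np.float64(0.0626), 'wrist_force': array([-0.3075, -0.0362,  0.0647])}
{'fx': 371.64829954431775, 'fy': 371.64829954431775, 'cx': 316.7444563047762, 'cy': 238.04504321598768, 'mount': array([[ 3.48684308e-04, -9.49192673e-01, -3.14695326e-01,
         7.95707607e-02],
       [ 9.99999911e-01,  4.05883264e-04, -1.16230333e-04,
         1.23933228e-03],
       [ 2.38054546e-04, -3.14695258e-01,  9.49192730e-01,
        -1.43113107e-01],
       [ 0.00000000e+00,  0.00000000e+00,  0.00000000e+00,
         1.00000000e+00]])}
```

View pics/wrist1.png

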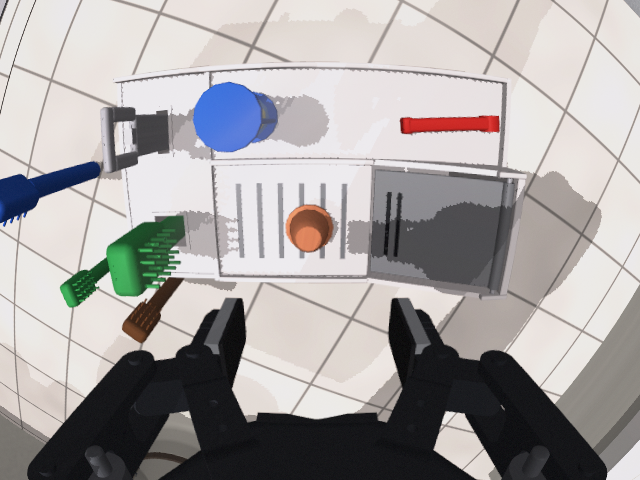

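View pics/side1.png

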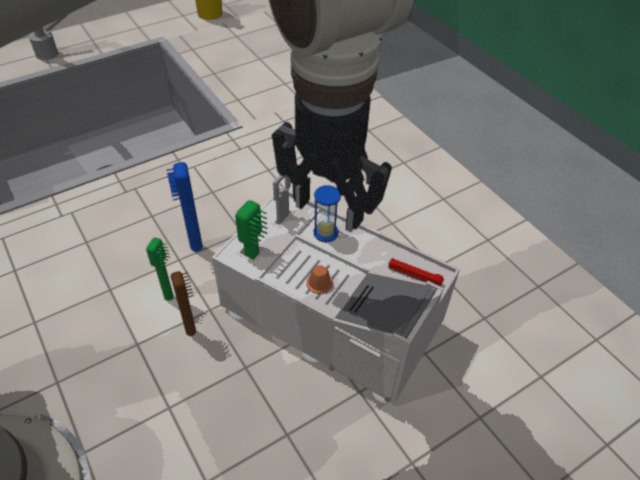

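The wrist view shows the capsule rim centred near (309,229), the shelf edge from (374,167) to (369,278), and the fingertips at about (235,300) and (400,300). I'll cross-check the pose from this view, including where the tips are.

```bash
cat >> h.py <<'E'
TH=np.radians(25.8); M=np.array([[np.cos(TH),-np.sin(TH)],[np.sin(TH),np.cos(TH)]]); T0=np.array([517.1,-47.5])
def wz(u,v,z,pos,rot):
    c=get_calibration('wrist'); m=c['mount']; d=np.array([u-c['cx'],v-c['cy']])/c['fx']; r=np.hypot(*d)
    v3=np.r_[d/r*np.sin(r),np.cos(r)]; Rw=R.from_euler('xyz',rot,degrees=True).as_matrix()
    dd=Rw@m[:3,:3]@v3; e=pos+Rw@m[:3,3]; p=e+dd*(z-e[2])/dd[2]; return p*1e3
def cad(p): return (np.asarray(p)[:2]-T0)@M
E
python3 - <<'E'
from h import *
pos=np.array([.4943,-.0102,.2611]);rot=[-179.993,.0439,25.787]
for n,u,v,z in [('edge far45,0',374,167,130),('edge near -45,0',368,279,130),('cup far45,120',213,163,132),('cup near-45,120',218,276,132),
 ('cap rim',309,229,131),('captop',308,239,158.5),('outer119,-107',505,82,134),('outer 119,200',117,80,134)]:
    print(n,np.round(cad(wz(u,v,z/1e3,pos,rot)),1))
im=cv2.imread('pics/wrist1.png'); h=cv2.cvtColor(im,cv2.COLOR_BGR2HSV)
m=cv2.inRange(h,(4,80,70),(16,255,255)); k,l,s,c=cv2.connectedComponentsWithStats(m); print(s[1:][s[1:,4]>60])
# timer/brush nearest points
for n,u,v,z in [('timer top inner',230,151,210),('timer right',263,118,210),('brush',180,240,217),('brush R',178,265,210),('clip',450,133,146)]: print(n,np.round(cad(wz(u,v,z/1e3,pos,rot)),1))
E
python3 -c "
import cv2;i=cv2.imread('pics/wrist1.png')[270:400,170:470];cv2.imwrite('pics/w1c.png',cv2.convertScaleAbs(cv2.resize(i,None,fx=2.6,fy=2.6),alpha=1.5,beta=30))"
```

```text
edge far45,0 [40.  -0.3]
edge near -45,0 [-50.9   0.5]
cup far45,120 [ 44.3 120.3]
cup near-45,120 [-48.  123.5]
cap rim [-8.1 48.3]
captop [-7.  48.4]
outer119,-107 [ 112.7 -103.2]
outer 119,200 [115.8 198.5]
[[ 286  205   47   47 1719]
 [ 122  299   24   44  365]]
timer top inner [59.4 88.2]
timer right [76.2 70.1]
brush [ 12.  118.5]
brush R [ -6.  124.7]
clip [ 68.8 -53. ]
```

View pics/w1c.png

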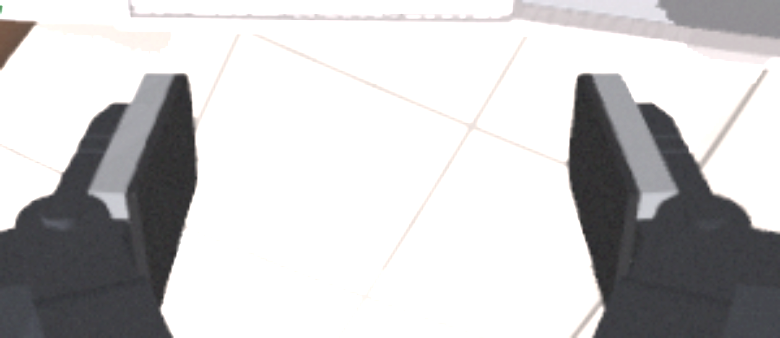

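Run:
```python
from h import *
c=get_calibration('wrist'); m=c['mount']
for n,cx,cy,ty in [('L in',188,75,-31.3),('L out',147,74,0),('R in',578,75,31.3),('R out',616,74,0)]:
    u,v=170+cx/2.6,270+cy/2.6
    d=np.array([u-c['cx'],v-c['cy']])/c['fx']; r=np.hypot(*d); dd=m[:3,:3]@np.r_[d/r*np.sin(r),np.cos(r)]; e=m[:3,3]
    if ty: s=(ty/1e3-e[1])/dd[1]; print(n,'by y',(e+dd*s)*1e3)
    s=(.011-e[0])/dd[0]; print(n,'by x=11',(e+dd*s)*1e3)
```

```text
L in by y [  4.36477303 -31.3         -0.75421853]
L in by x=11 [ 11.         -28.42902726 -13.31380738]
L out by x=11 [ 11.         -34.94164653 -13.32135014]
R in by y [ 11.14763558  31.3        -13.56117525]
R in by x=11 [ 11.          31.36485381 -13.28165179]
R out by x=11 [ 11.          37.41300343 -13.25572881]
```

Call:
play_rows:
  commands: "0.73 -1 0 -25 0; 0.73 -2 -1 -55 0; 0.73 -2 -1 -85 0; 0.73 -2 -1 -105 0; 0.73 -2 -1 -118 0; 0.73 -2 -1 -121 0; 0.73 -2 -1 -121 0; 0.73 -2 -1 -121 0"

```text
time: 2.5
ee_pos: [0.493, -0.0112, 0.1417]
tcp_rot: [180.0, -0.1, 25.7]
wrist_force: [-0.1, -0.0, 1.2]
opening: 0.0622
```

Run:
```python
from h import *
o=get_obs();print({k:np.round(o[k],4) for k in('time','ee_pos','tcp_rot','opening','wrist_force')})
for n in ('wrist','side'): save(n+'2',camera(n))
i=cv2.imread('pics/side2.png')[160:405,205:475]; cv2.imwrite('pics/s2c.png',cv2.resize(i,None,fx=2.4,fy=2.4,interpolation=2))
```

```text
{'time': np.float64(2.5), 'ee_pos': array([ 0.493 , -0.0112,  0.1417]), 'tcp_rot': array([ 1.799533e+02, -8.750000e-02,  2.574620e+01]), 'opening': np.float64(0.0622), 'wrist_force': array([-0.1032, -0.0467,  1.2398])}
```

View pics/wrist2.png

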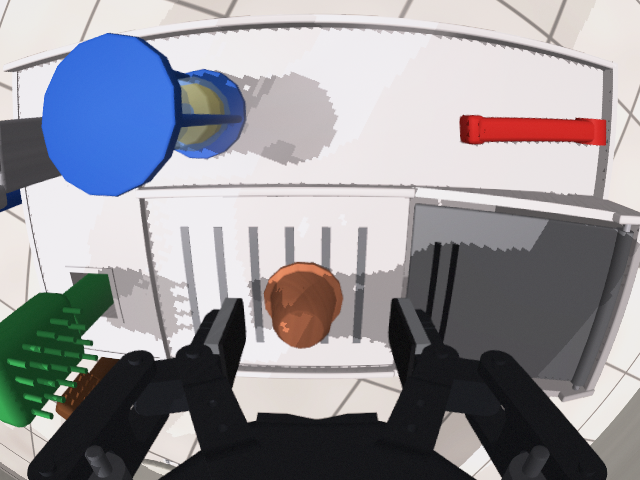

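View pics/s2c.png

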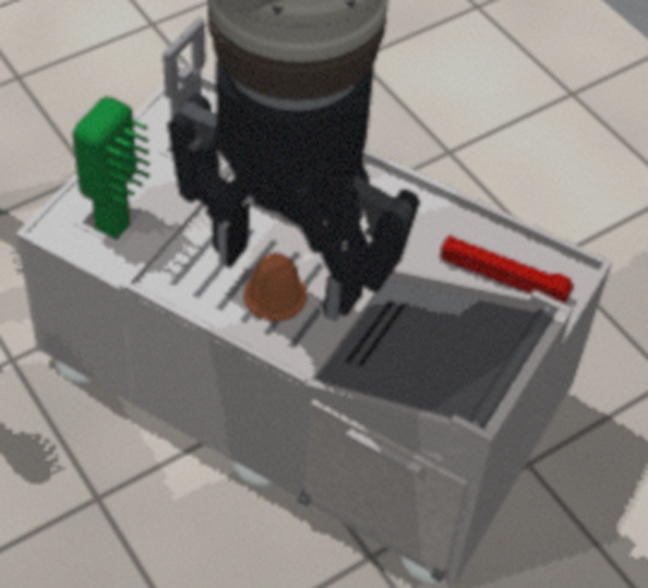

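Run:
```python
from h import *
pos=np.array([.493,-.0112,.1417]);rot=[179.953,-.0875,25.746]
print('tool',cad(pos*1e3))
for n,u,v,z in [('cap rim L',264,292,132),('cap rim R',342,292,132),('cap rim far',303,262,132),('captop',302,332,158.5),('edge far45,0',411,194,130),('cup far',147,199,130),('near rim',300,366,137)]:
    print(n,np.round(cad(wz(u,v,z/1e3,pos,rot)),1))
```

```text
tool [-5.89879348 43.1706409 ]
cap rim L [-3.2 66.3]
cap rim R [-3.1 30.3]
cap rim far [11.8 48. ]
captop [-7.9 47.9]
edge far45,0 [42.4  1. ]
cup far [ 41.2 119.5]
near rim [-42.1  50.3]
```

Call:
play_rows:
  commands: "0.73 0 0 -4 0; 0.73 0 0 -8 0; 0.73 0 0 -11 0; 0.73 0 0 -12 0; 0.73 0 0 -12 0"

```text
time: 3.02
ee_pos: [0.4923, -0.0109, 0.1278]
tcp_rot: [-180.0, 0.0, 25.8]
wrist_force: [-0.3, 0.2, 0.3]
opening: 0.0623
```

Run:
```python
from h import *
o=get_obs();print({k:np.round(o[k],4) for k in('time','ee_pos','opening','wrist_force')})
save('side3',camera('side'))
i=cv2.imread('pics/side3.png')[225:315,260:390]; cv2.imwrite('pics/s3c.png',cv2.resize(i,None,fx=6,fy=6,interpolation=2))
```

```text
{'time': np.float64(3.0167), 'ee_pos': array([ 0.4923, -0.0109,  0.1278]), 'opening': np.float64(0.0623), 'wrist_force': array([-0.3323,  0.2463,  0.3256])}
```

View pics/s3c.png

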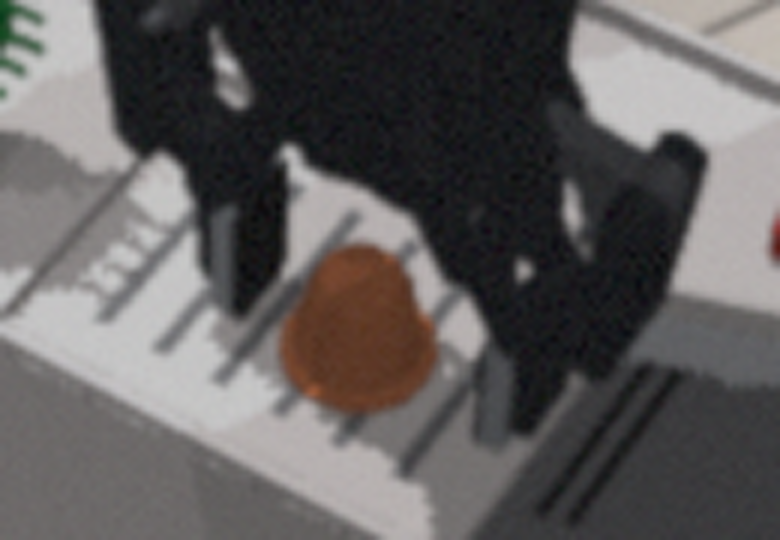

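Run:
```python
from h import *
o=get_obs(); c0=cad(o['ee_pos']*1e3); print(c0)
for n,cx,cy,y in [('front inner low',512,436,c0[1]-31.2),('front outer low',475,440,c0[1]-38),('rear inner low',240,316,c0[1]+31.2)]:
    e,d=ray('side',260+cx/6,225+cy/6); ec=cad(e*1e3); dc=M.T@d[:2]
    # plane caddy x = c0x-11
    s=(c0[0]-11-ec[0])/dc[0]; print(n,'x-plane: y,z',ec[1]+s*dc[1],e[2]*1e3+s*d[2])
    s=(y-ec[1])/dc[1]; print(n,'y-plane: x,z',ec[0]+s*dc[0],e[2]*1e3+s*d[2])
```

```text
[-6.27634617 43.68135906]
front inner low x-plane: y,z 0.702873390885884 147.30638738163304
front inner low y-plane: x,z 7.362731308242019 110.00961549829083
front outer low x-plane: y,z 9.643079735440153 139.16121085935856
front outer low y-plane: x,z -25.207344626489316 151.32178444350166
rear inner low x-plane: y,z 71.65918741557962 140.7812484348908
rear inner low y-plane: x,z -12.30803094612429 133.18268807657262
```

Call:
play_rows:
  commands: "0.73 0 0 -2 0; 0.73 0 0 -4 0; 0.73 0 0 -5 0; 0.73 0 0 -5 0; 0.73 0 0 -5 0"

```text
time: 3.48
ee_pos: [0.4927, -0.0109, 0.1244]
tcp_rot: [180.0, -0.1, 25.8]
wrist_force: [-3.4, 0.6, 9.1]
opening: 0.0625
```

Run:
```python
from h import *
o=get_obs();print({k:np.round(o[k],4) for k in('time','ee_pos','opening','wrist_force')})
save('side4',camera('side'));save('wrist4',camera('wrist'))
i=cv2.imread('pics/side4.png')[225:315,260:390]; cv2.imwrite('pics/s4c.png',cv2.resize(i,None,fx=6,fy=6,interpolation=2))
```

```text
{'time': np.float64(3.4833), 'ee_pos': array([ 0.4927, -0.0109,  0.1244]), 'opening': np.float64(0.0625), 'wrist_force': array([-3.3729,  0.5537,  9.0702])}
```

View pics/s4c.png

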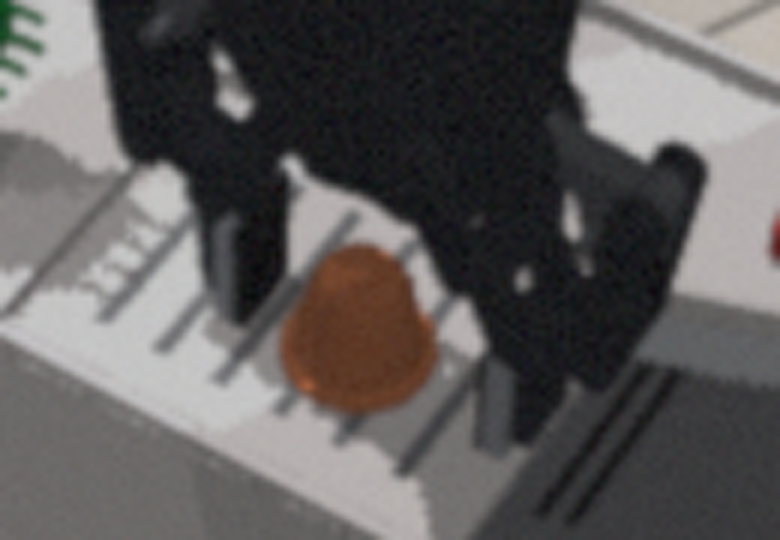

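View pics/wrist4.png

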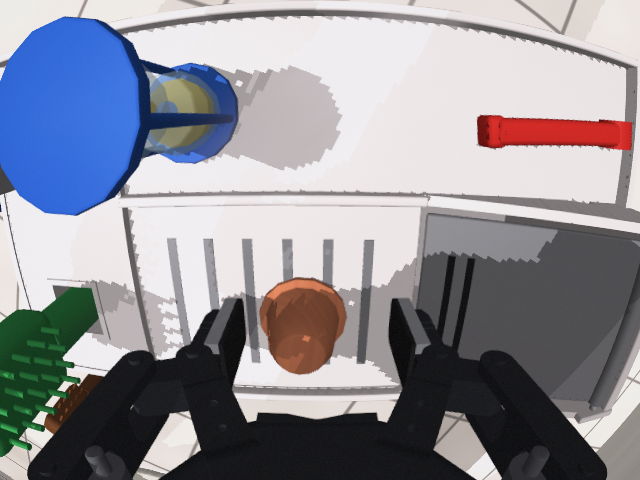

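Call:
play_rows:
  commands: "0.73 0 0 4.4 0; 0.73 0 0 4.4 0; 0.73 2 -4 4.4 0; 0.73 4 -8 4.4 0; 0.73 6 -12 4.4 0; 0.73 8 -16 4.4 0; 0.73 10 -20 4.4 0; 0.73 12 -24 4.4 0; 0.73 13 -27 4.4 0; 0.73 13 -27 4.4 0"

```text
time: 4.42
ee_pos: [0.5058, -0.0386, 0.1276]
tcp_rot: [180.0, 0.0, 25.7]
wrist_force: [-0.1, 0.2, 1.2]
opening: 0.0624
```

```bash
cat > snap.py <<'E'
from h import *
import sys
k=sys.argv[1]
o=get_obs();print({k:np.round(o[k],4) for k in('time','ee_pos','opening','wrist_force')},cad(o['ee_pos']*1e3))
a=camera('side');b=camera('wrist')
i=cv2.resize(a[200:380,250:470],(550,450),interpolation=2); j=cv2.resize(b[150:430,130:640],(550,302))
save('c'+k,np.hstack([np.vstack([i])])); save('w'+k,b)
E
python3 snap.py 5
```

```text
{'time': np.float64(4.4167), 'ee_pos': array([ 0.5058, -0.0386,  0.1276]), 'opening': np.float64(0.0624), 'wrist_force': array([-0.1462,  0.1958,  1.1884])} [-6.31343507 12.93070123]
```

View pics/c5.png

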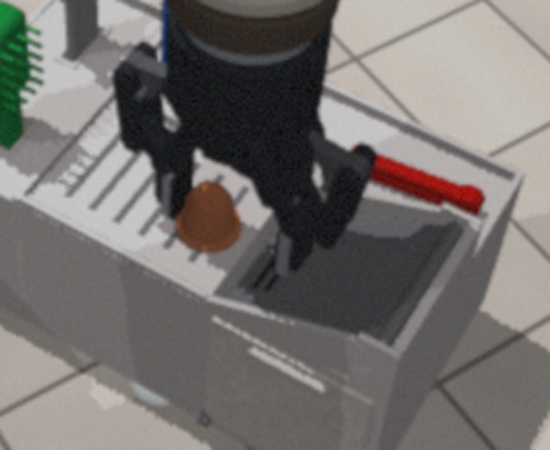

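View pics/w5.png

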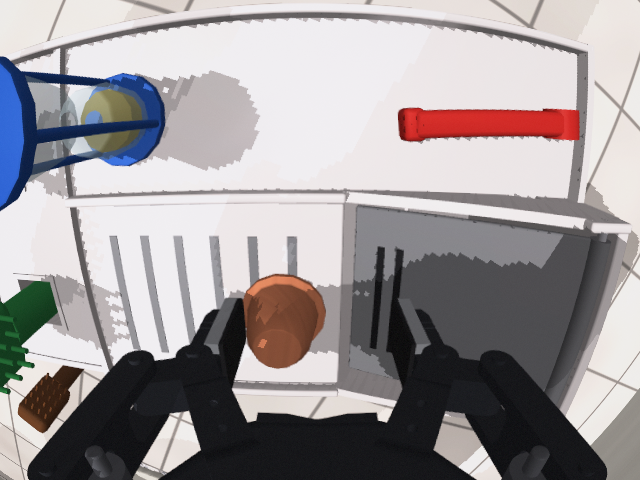

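The capsule is upright against the rear finger and the front finger is on the flap. I'll continue to just short of the edge.

Call:
play_rows:
  commands: "0.73 2 -4 0 0; 0.73 4 -8 0 0; 0.73 6 -12 0 0; 0.73 8 -15 0 0; 0.73 9 -18 0 0; 0.73 9 -18 0 0; 0.73 9 -18 0 0; 0.73 9 -18 0 0"

```text
time: 5.18
ee_pos: [0.5147, -0.0561, 0.1278]
tcp_rot: [180.0, -0.0, 25.8]
wrist_force: [-0.8, -0.3, 1.3]
opening: 0.0623
```

```bash
python3 snap.py 6
```

```text
{'time': np.float64(5.1833), 'ee_pos': array([ 0.5147, -0.0561,  0.1278]), 'opening': np.float64(0.0623), 'wrist_force': array([-0.8202, -0.2667,  1.3156])} [-5.95988147 -6.70711888]
```

View pics/c6.png

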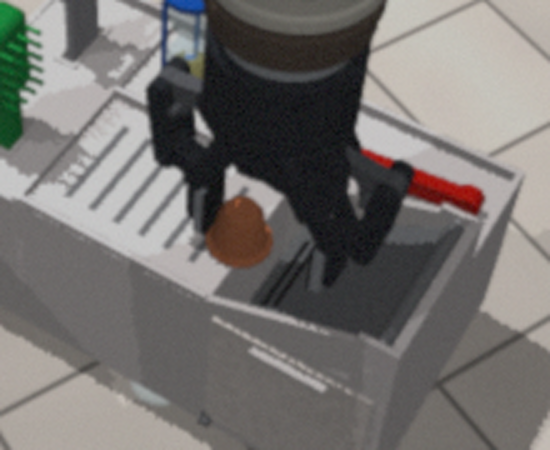

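View pics/w6.png

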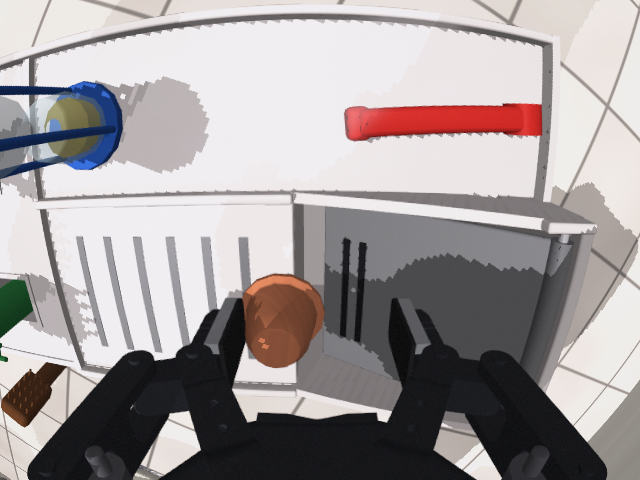

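The flap has dropped clear of the shelf edge, with a gap at columns 297–325, and the capsule still stands on the shelf at y≈+7. I'll creep on with a short hold, then push it over.

Call:
play_rows:
  commands: "0.73 2 -4 0 0; 0.73 2 -4 0 0; 0.73 2 -4 0 0; 0.73 4 -8 0 0; 0.73 6 -12 0 0; 0.73 8 -16 0 0; 0.73 9 -19 0 0; 0.73 9 -19 0 0"

```text
time: 5.95
ee_pos: [0.5239, -0.0756, 0.1278]
tcp_rot: [180.0, -0.0, 25.7]
wrist_force: [0.2, 1.5, 2.9]
opening: 0.0622
```

```bash
python3 snap.py 7
```

```text
{'time': np.float64(5.95), 'ee_pos': array([ 0.5239, -0.0756,  0.1278]), 'opening': np.float64(0.0622), 'wrist_force': array([0.2275, 1.5454, 2.9212])} [ -6.08532155 -28.22142949]
```

View pics/c7.png

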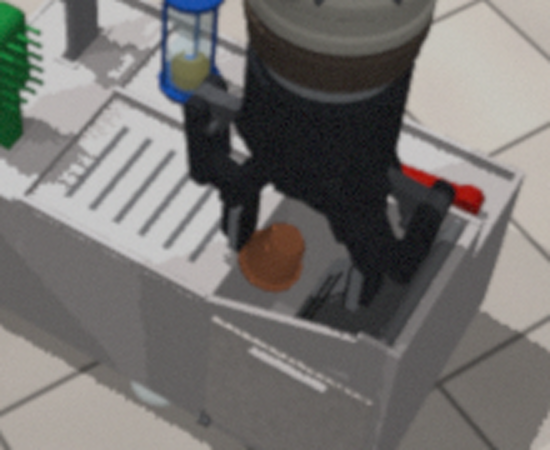

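View pics/w7.png

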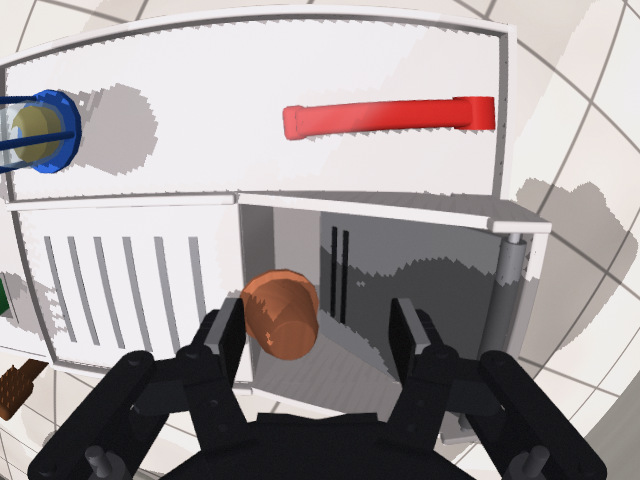

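The capsule is tilting over the edge, leaning on the rear finger at about (280,310), and the flap is well open. I'll push it further.

Call:
play_rows:
  commands: "0.73 1 -2 0 0; 0.73 2 -4 0 0; 0.73 3 -6 0 0; 0.73 4 -8 0 0; 0.73 4 -9 0 0; 0.73 4 -9 0 0; 0.73 4 -9 0 0"

```text
time: 6.63
ee_pos: [0.5274, -0.0839, 0.1275]
tcp_rot: [-180.0, 0.0, 25.8]
wrist_force: [-1.0, 4.1, -1.1]
opening: 0.0619
```

```bash
python3 snap.py 8
```

```text
{'time': np.float64(6.6333), 'ee_pos': array([ 0.5274, -0.0839,  0.1275]), 'opening': np.float64(0.0619), 'wrist_force': array([-1.0415,  4.1322, -1.0885])} [ -6.56413036 -37.21901927]
```

View pics/c8.png

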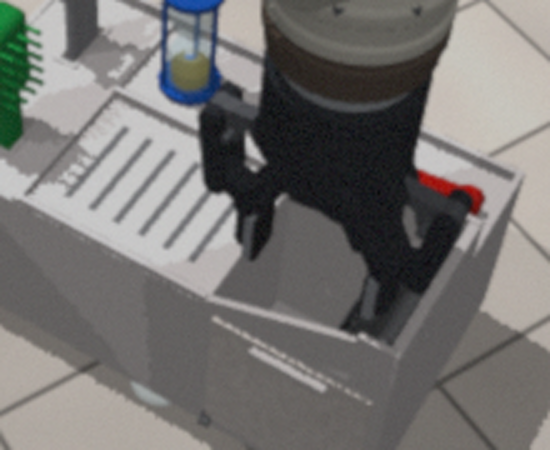

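View pics/w8.png

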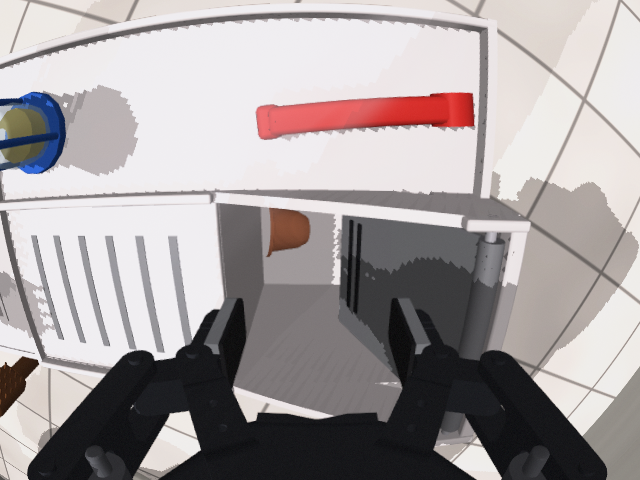

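The capsule lies on the bin floor, seen through the open flap at (290,230). I'll hold briefly, back off a little and lift straight up.

Call:
play_rows:
  commands: "0.73 0 0 0 0; 0.73 0 0 0 0; 0.73 -2 4 0 0; 0.73 -3 6 4 0; 0.73 -3 6 15 0; 0.73 -3 6 30 0; 0.73 -3 6 50 0; 0.73 -3 6 75 0; 0.73 -3 6 100 0; 0.73 -3 6 120 0"

```text
time: 7.57
ee_pos: [0.5248, -0.0784, 0.2508]
tcp_rot: [179.9, -0.1, 25.8]
wrist_force: [0.6, 0.4, -0.1]
opening: 0.0624
```

Call:
play_rows:
  commands: "0.73 0 0 20 0; 0.73 0 -20 30 0; 0.73 -10 -50 30 0; 0.73 -25 -85 30 0; 0.73 -40 -120 30 0; 0.73 -55 -155 30 0; 0.73 -70 -185 30 0; 0.73 -75 -200 30 0; 0.73 -75 -200 30 0; 0.73 -75 -200 30 0"

```text
time: 8.4
ee_pos: [0.4493, -0.2788, 0.2785]
tcp_rot: [179.9, -0.0, 25.6]
wrist_force: [0.8, 0.6, 0.1]
opening: 0.0623
```

```bash
python3 snap.py 9
python3 - <<'E'
from h import *
a=camera('top');save('t9',cv2.resize(a[110:310,250:510],(780,600),interpolation=2));save('s9',camera('side'))
E
```

```text
{'time': np.float64(8.4), 'ee_pos': array([ 0.4493, -0.2788,  0.2785]), 'opening': np.float64(0.0623), 'wrist_force': array([0.8126, 0.5678, 0.0572])} [-161.7492886 -178.7253089]
```

View pics/t9.png

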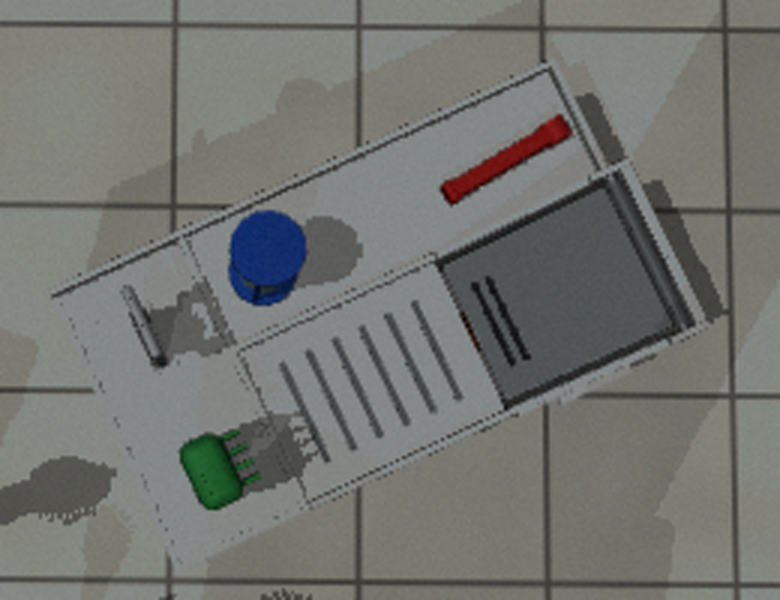

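View pics/s9.png

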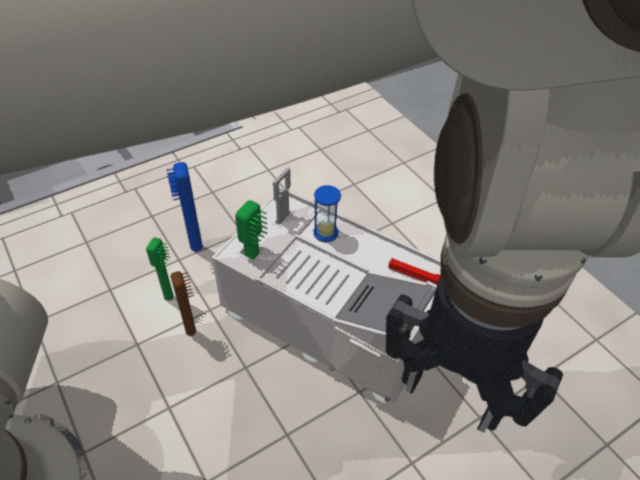

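A small copper glint shows in the gap at (467,325), so I'll check it before handing in.

Run:
```python
from h import *
a=camera('top')
b=cv2.cvtColor(cv2.imread('pics/top0.png'),cv2.COLOR_BGR2RGB)
f=lambda i:cv2.resize(i[180:260,380:490],(770,560)[:2],interpolation=2)
x=np.vstack([cv2.resize(i[185:260,385:490],(410,293),interpolation=2) for i in(b,a)]);save('t10',cv2.convertScaleAbs(x,alpha=1.5))
# ray through glint
for z in(.13,.1,.05,.03): print(z,cad(onz('top',250+467/3,110+325/3,z)*1e3))
w=cv2.cvtColor(cv2.imread('pics/w8.png'),cv2.COLOR_BGR2HSV); m=cv2.inRange(w,(4,80,40),(16,255,255)); k,l,s,c=cv2.connectedComponentsWithStats(m)
for r in s[1:][s[1:,4]>200]:
    print(r)
    for z in (.03,.05,.09): 
        print(z,cad(wz(r[0],r[1]+r[3]/2,z,np.array([.5274,-.0839,.1275]),[180,0,25.8])),cad(wz(r[0]+r[2],r[1]+r[3]/2,z,np.array([.5274,-.0839,.1275]),[180,0,25.8])))
```

```text
0.13 [4.81991008 1.20332914]
0.1 [ 5.37424775 -5.30031812]
0.05 [  6.29814386 -16.13973023]
0.03 [  6.66770231 -20.47549508]
[ 267  208   43   49 1450]
0.03 [-2.79774781 -4.4931918 ] [ -2.8086035  -33.88305472]
0.05 [ 3.50266743 -7.31923532] [  3.49271408 -34.26619012]
0.09 [ 16.10349791 -12.97132236] [ 16.09534923 -35.03246092]
[   0  357   39   60 1163]
0.03 [-200.79988353  352.75828356] [-180.98250842  269.57518549]
0.05 [-178.04137773  320.23722129] [-159.87123816  243.96836663]
0.09 [-132.52436614  255.19509676] [-117.64869764  192.7547289 ]
```

View pics/t10.png

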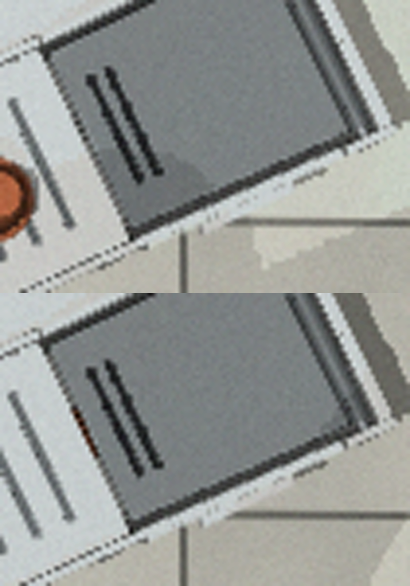

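The glint's ray meets the bin floor at y≈-20, which matches the capsule lying there at y -4..-33. It is seen through the normal 2 mm gap, and the flap looks the same as at the start. Handing in.

Run:
```python
from h import *
a=camera('top');b=cv2.cvtColor(cv2.imread('pics/top0.png'),cv2.COLOR_BGR2RGB)
for n,lo,hi,(x0,x1,y0,y1) in [('timer',(110,120,60),(130,255,255),(320,365,170,215)),('brush',(50,120,40),(75,255,255),(300,340,245,285)),('clip',(0,150,80),(3,255,255),(390,445,140,185))]:
    r=[]
    for i in(b,a):
        m=cv2.inRange(cv2.cvtColor(i[y0:y1,x0:x1],cv2.COLOR_RGB2HSV),lo,hi); q=cv2.moments(m,True); r.append((round(q['m10']/q['m00']+x0,1),round(q['m01']/q['m00']+y0,1)))
    print(n,r)
print(job_done())
```

```text
timer [(338.4, 194.6), (338.4, 194.7)]
brush [(320.8, 266.5), (320.9, 266.6)]
clip [(418.8, 162.1), (418.6, 162.2)]
the job is handed in; nothing more can be done
None
```

I pushed the capsule into the bin and handed the job in after about 8.6 s. No verdict is reported, so this rests on my own last checks.

With the fingers held 62 mm apart along the shelf, the front finger pressed the flap open. The rear finger then pushed the upright capsule over the edge through the opening. I backed off, lifted out and let the flap spring shut.

**Last checks:**
- **Capsule:** it lay on its side on the bin floor, about y -4 to -33 mm in the caddy's frame. The copper glint now visible in the shelf gap fits that position.
- **Flap:** it looks the same as in the first top picture. I did not measure its angle, here or during the push; I judged the opening from the pictures and the finger position.
- **Timer, clip and brush:** each was within 0.2 pixel of its starting place in the top view. I checked the opener only by eye, and it looked unmoved.
- **Robot:** it stands clear of everything, with a wrist force of about 1 N.

**Where measurements disagreed:**
- The wrist camera put the shelf up to 5 mm further along the caddy's x than the fixed cameras did, so I used a value in between.
- My fingertip height estimate from the pictures was about 6 mm too high. The fingers touched the shelf with about 9 N on the way down, and I raised them before pushing.

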